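Set the extension rest to its length mark and hold it clamped

TASK

Lay the pale wooden strip squarely across the narrow raised crest at the end of the extension rest's sliding leg, centred so that it balances, and let go of it. Then, with the cam lever still open, slide the sprung leg out until its yellow pointer is level with the red length mark and, keeping it there, squeeze the orange cam lever fully closed towards the black grip plate. The job finishes while holding: keep plate and lever pinched with the pointer on the mark (released, the leg would spring back) and the strip still lying on the crest; leave the tape measure, the screw jar and the pencil where they are.

Things in the scene. Friction and masses are not known exactly. Their poses are not given: they have to be found in the camera images.
- rest_jig: Extension rest, fixed: plywood board 110 x 320 x 12 mm (y -170 to +150) with a blue square sleeve (y -153 to 0, 36 mm wide, 50 mm high; black collar at its mouth 54 mm high). Origin on the bench below the sleeve's mouth; y = the way the leg slides OUT, z up, x level across the leg. A metal rule lies on the board along x = -43 mm (robot's side). All offsets below are in this frame.
- leg (a joint): How far the leg is slid out along y, m: 0 fully in (start), limit 0.10. A spring pulls it in: 3 N at 0, 30 N/m more. Nothing locks it, not even the closed lever. 20 mm square tube, top 44 mm above the bench. A grey carriage on it (y +14 to +60 mm + leg, 34 mm wide, top 49 mm, pivot lugs to 64 mm) carries plate, lever and pointer.
- leg_pointer (a point): Tip of the yellow pointer on the leg, over the rule, at x -43, y +40 mm + leg, z 16.5 mm. Its y axis is the sliding direction.
- mark_line (a point): The red length mark, a 4 mm wide line across the metal rule at x -43, z 16.5 mm and y +85 to +125 mm, different each time; it cannot be pushed. The leg is at the mark when leg_pointer has the same y in rest_jig's frame.
- grip_plate (a point): Black upright plate fixed on the leg's carriage, 30 mm wide (x), 8 mm thick (y), 46 to 112 mm above the bench. This point: centre of its top edge, y +26 mm + leg; its outer face, towards the sleeve, is at y +22 mm + leg. Pushing this face along +y slides the leg out without touching the lever.
- cam_lever (a joint): Angle of the cam lever, rad: 0 wide open (leaning 0.6 rad from upright, away from the plate, to +y), 0.60 fully closed (upright, parallel to the plate). Stays where it is left; starts at 0 to 0.1. Pivot at y +44 mm + leg, 56 mm above the bench; about 2 N at the tip moves it.
- lever_tip (a point): Free end of the orange lever paddle (22 mm wide along x, 8 mm thick, 58 mm long from its pivot); z axis along the paddle. Over plate and lever: 56 mm along y when open (y +22 to +78 mm + leg), 26 mm when closed (+22 to +48). A gripper from above that closes along y takes both, fingertips 74 to 80 mm above the bench.
- crest (a point): Centre of the top of the crest, a level bar with black rubber top at the leg's outer end: 90 mm long along x, only 18 mm wide along y, top 66 mm above the bench and 22 mm above the leg's tube. At y +160 mm + leg, moves with the leg; axes as rest_jig.
- strip: Loose pale wooden strip, 35 (x) x 160 (y) x 22 (z) mm, about 0.06 kg. Origin at the centre of its underside, y along its length. On the crest it belongs with its length along rest_jig's x and its centre over the crest's.
- tape_measure: Bystander: yellow tape measure 66 x 84 x 36 mm, origin under its centre.
- screw_jar: Bystander: glass jar of screws with a gold lid, 66 mm wide, 86 mm high, origin under its centre.
- pencil: Bystander: flat red pencil 186 mm long, origin under its centre.

How it is judged:
By the outcome, as a careful person would: the job done as asked, in the order asked, and still so for the second after the job is handed in, while the arm keeps its last pose, push and grip.
It also fails if it takes over 72 s, if anything falls off the work surface, if the arm or the gripper's body presses on something with over 40 N, if the wrist force passes 120 N, or if a joint passes its speed limit or range.

ROBOT

A 6-joint arm with a two-finger parallel gripper is mounted at the origin on a cart in front of the work surface, level with it; the furniture and walls round the work are solid. World frame = base frame: x ahead of the robot, y to its left, z up, the work surface at z = 0. Lengths are in m, angles in rad, forces in N, time in s.
With the tool pointing down it reaches from about 0.325 to 0.9 m from the base axis. Payload 6.1 kg.
Tool frame: the origin (TCP) lies midway between the tips of the shut fingers; the grasp point (between the pads) lies 19 mm behind it; z points along the fingers, y is the line along which they close (so a half turn about z gives the same grasp; the last joint's range is limited). The gripper opens to 85 mm and grips with 20 to 120 N. Pads are 22 mm wide; open, the fingers measure 114 mm over their backs; the gripper's body (76 mm by 85 mm) begins 54 mm behind the grasp point. The pads swing forward as they close: fully open they stand 13 mm farther back than shut.
Start: joints at [1.031, 0.22, 1.526, -0, 1.395, -0.126], TCP at [0.251, 0.572, 0.231] pointing down, gripper open.
Joint ranges: [-2.98, 2.98], [-0.91, 2.08], [0.09, 2.57], [-1.24, 4.39], [0.2, 2.65], [-2.68, 2.68]. Speed limits (rad/s): [2.57, 2.57, 3.01, 3.14, 3.14, 3.14].

INTERFACE

Orientations are given as [roll, pitch, yaw] about the fixed x, y, z axes, in that order (R = Rz(yaw) Ry(pitch) Rx(roll)).
In Python, from plant import movep, move_l, set_joints, gripper_to, hold, inverse_kinematics, observe, get_image, get_calibration, Unreachable, job_done gives the robot as it stands. Calls block until the motion is done:
- movep(position, orientation): joint-space move of the TCP to a pose.
- move_l(position, feed=0.15, rotation=None, max_force=None): straight line of the TCP; rotation=None keeps the orientation; feed is the mean speed in m/s. With max_force (N) it stops when the force on the tool has changed by that much, and returns True; else False.
- set_joints(angles): joint-space move.
- gripper_to(opening, f_grip=None): finger opening in m; f_grip is the grip in N (None keeps the last); returns when the fingers have stopped.
- hold(seconds).
- inverse_kinematics(position, orientation): joint angles nearest the present ones, or None.
- observe(): the state.
- get_image(name): name is "scene" or "top" or "wrist"; returns (picture, depth): 420x560x3 uint8, red, green, blue; 420x560 float32, m along the optical axis (not along the pixel's ray), 0 where there is no reading.
- get_calibration(name): a dict with "intrinsics" (3x3 intrinsics, pixels), "world_from_camera" (4x4, takes a point from camera to world coordinates). Camera axes: x right, y down, z forward; pixel columns grow to the right and rows downward; lengths in m; the calibration is good to about 2 mm. A picture is of the moment at which its call begins: read the wrist's pose just before it. get_calibration takes no time and is no camera call; for the wrist camera it gives the pose at the moment of the call.
A pose or a line that the arm cannot do raises Unreachable and nothing moves.
- job_done(): hands the job in; it is judged then, once.
The state is a dict: "time_s": time; "q": joint angles; "joint_velocities": joint speeds; "joint_torque": joint torques, N m; "eef_pos": TCP position; "tcp_rot": TCP orientation; "ft_force": force on the tool from outside, world axes, zero at the start; "torque": the same for the moment, N m; "opening": finger opening in m; "grasp_force": force on a finger pad.
Only numpy, scipy, OpenCV 4.12 (cv2) and the standard library are available. Lean on these libraries where they do the work, as an engineer would, in place of code of your own. Each camera call takes 0.05 s, during which the arm holds its last target. There are 200 camera calls.

## Working session

There is one attempt and no reset: what is moved stays moved. The work goes in short steps, each a Python script; the robot and the scene stay as the last script left them, time stands still between calls to the robot, and variables do not carry over. Pictures are saved under pics/ and viewed, at most 13 in all, crops included, and the job is handed in when it is done.

```bash
mkdir -p pics; ls
cat > h.py <<'E'
import numpy as np, cv2
from plant import *
def snap(n,f):
    p,d=get_image(n); cv2.imwrite(f'pics/{f}.png',p[...,::-1]); np.savez(f'pics/{f}.npz',p=p,d=d,K=get_calibration(n)['intrinsics'],T=get_calibration(n)['world_from_camera']); return p,d
def load(f): return np.load(f'pics/{f}.npz')
def cloud(s):
    K,T,d=s['K'],s['T'],s['d']; v,u=np.mgrid[:d.shape[0],:d.shape[1]]
    c=np.stack([(u-K[0,2])/K[0,0]*d,(v-K[1,2])/K[1,1]*d,d,np.ones_like(d)],-1)
    return (c@T.T)[...,:3]
def ray(s,u,v,z):
    K,T=s['K'],s['T']; r=T[:3,:3]@np.linalg.solve(K,[u,v,1.]); o=T[:3,3]
    return o+r*(z-o[2])/r[2]
E
python3 - <<'E'
from h import *
o=observe(); print(o['time_s'],o['eef_pos'],o['tcp_rot'],o['opening'])
for n in('top','scene'):
    snap(n,n+'0'); c=get_calibration(n); print(c)
E
```

```text
pics
0.0 [0.25100924 0.57172208 0.23017893] [-3.13964588e+00 -2.90367002e-04  2.72772251e+00] 0.08547916633494133
{'intrinsics': array([[447.84286409,   0.        , 276.54830421],
       [  0.        , 447.84286409, 213.57054764],
       [  0.        ,   0.        ,   1.        ]]), 'world_from_camera': array([[ 0.02882318, -0.98561781,  0.16651356,  0.4070193 ],
       [-0.99952863, -0.03018055, -0.00562654,  0.06789511],
       [ 0.01057109, -0.16627289, -0.98602311,  1.21676432],
       [ 0.        ,  0.        ,  0.        ,  1.        ]])}
{'intrinsics': array([[419.127616  ,   0.        , 285.34662659],
       [  0.        , 419.127616  , 213.47231931],
       [  0.        ,   0.        ,   1.        ]]), 'world_from_camera': array([[ 0.67868977, -0.50735228,  0.5310121 ,  0.03457688],
       [-0.73413884, -0.44848217,  0.50980772, -0.44740826],
       [-0.02050265, -0.73583789, -0.67684728,  0.77809476],
       [ 0.        ,  0.        ,  0.        ,  1.        ]])}
```

View pics/top0.png

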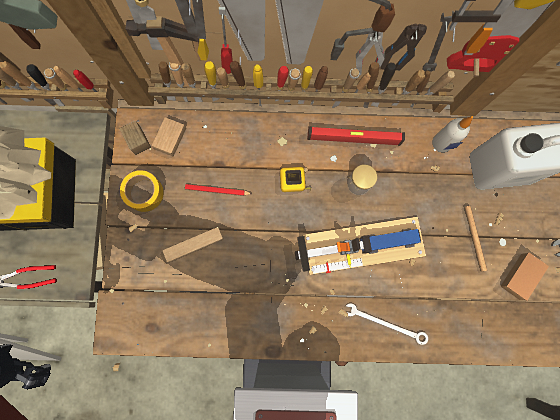

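View pics/scene0.png

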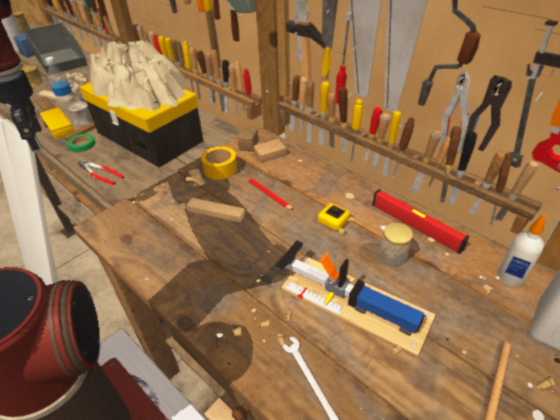

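The top view shows the strip at (192,244), the crest at (302,252), the red mark near (327,267), the lever and plate at (345–360,247) and the sleeve at (395,240). The leg therefore slides out towards world +y. The tape measure (292,178), jar (363,176) and pencil (217,189) are all farther back.

```bash
cat > m.py <<'E'
from h import *
def blob(s,m,z,name,box=None):
    n,l,st,ce=cv2.connectedComponentsWithStats(m.astype(np.uint8))
    i=1+np.argmax(st[1:,4]); pts=np.argwhere(l==i)[:,::-1]
    w=np.array([ray(s,u,v,z)[:2] for u,v in pts])
    r=cv2.minAreaRect((w*1000).astype(np.float32)); bx=cv2.boxPoints(r)
    print(name,'n',len(pts),'px',ce[i].round(1),'mean',w.mean(0).round(4),'rect c',np.round(r[0],1),'size',np.round(r[1],1),'ang',round(r[2],2))
    return w
def region(u0,v0,u1,v1):
    m=np.zeros((420,560),bool); m[v0:v1,u0:u1]=1; return m
E
python3 - <<'E'
from m import *
s=load('top0'); c=cloud(s); p=s['p']; hsv=cv2.cvtColor(p,cv2.COLOR_RGB2HSV); H,S,V=[hsv[...,i].astype(int) for i in range(3)]
z=c[...,2]
blob(s,region(150,210,240,280)&(z>.015)&(z<.03),.022,'strip')
R=region(285,205,440,290)
blob(s,R&(H>95)&(H<125)&(S>120)&(z>.043)&(z<.058),.05,'sleeve top')
blob(s,R&(z>.006)&(z<.02)&True,.012,'board')
blob(s,R&(z>.058)&(z<.075)&(c[...,1]>-.02)&(V<90)&region(285,205,315,290),.066,'crest')
blob(s,R&((H<6)|(H>172))&(S>130)&(z<.03),.0165,'mark')
blob(s,R&(H>24)&(H<34)&(S>180)&(z<.03),.0165,'pointer')
blob(s,R&(H>7)&(H<16)&(S>190),.09,'lever')
E
python3 -c "
import cv2;p=cv2.imread('pics/top0.png')[200:300,280:440];cv2.imwrite('pics/c0.png',cv2.resize(p,None,fx=5,fy=5))"
```

```text
strip n 803 px [192.1 244.2] mean [0.5192 0.2839] rect c [519.2 283.5] size [ 36.  160.2] ang 25.13
sleeve top n 668 px [394.5 239.2] mean [ 0.5453 -0.2503] rect c [ 545.5 -250.5] size [ 35.7 131. ] ang 10.67
board n 3231 px [362.  245.9] mean [ 0.5293 -0.1723] rect c [ 529.1 -179. ] size [130.8 323.1] ang 8.19
crest n 218 px [302.6 251.9] mean [ 0.5037 -0.0085] rect c [501.   -9.6] size [88.5 17.8] ang 10.65
mark n 24 px [327.5 268.1] mean [ 0.4664 -0.0791] rect c [469.4 -80.3] size [26.5 10.7] ang 0.6
pointer n 25 px [348.4 259.3] mean [ 0.4915 -0.1349] rect c [ 491.2 -135. ] size [24.5  6.3] ang 11.51
lever n 79 px [344.2 246.5] mean [ 0.5184 -0.1116] rect c [ 519.5 -111.2] size [20.2 25.1] ang 1.71
```

View pics/c0.png

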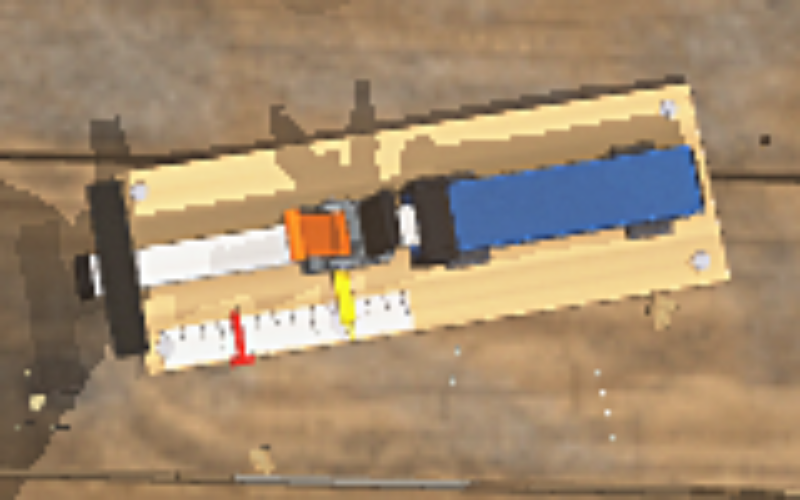

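```bash
python3 - <<'E'
from m import *
from scipy.spatial.transform import Rotation as Ro
o=observe(); T=get_calibration('wrist')['world_from_camera']; K=get_calibration('wrist')['intrinsics']
R=Ro.from_euler('xyz',o['tcp_rot']).as_matrix()
tc=R.T@(T[:3,3]-o['eef_pos']); ax=R.T@T[:3,:3]; print(K.round(1).tolist(),tc.round(4),ax.round(3).tolist())
def look(pt,yaw,zt,f):
    ori=[np.pi,0,yaw]; Rt=Ro.from_euler('xyz',ori).as_matrix()
    off=Rt@tc; a=Rt@ax[:,2]; h=zt+off[2]-pt[2]; off=off+a*h/-a[2]
    p=np.array([pt[0]-off[0],pt[1]-off[1],zt]); print('tcp',p.round(3))
    movep(p,ori); hold(.2); snap('wrist',f); print(observe()['time_s'],observe()['q'].round(2))
look([.519,.284,.02],np.radians(115.1),.25,'w_strip')
look([.495,-.07,.03],np.radians(10.6),.25,'w_jig')
E
python3 -c "
import cv2,numpy as np
cv2.imwrite('pics/w.png',cv2.resize(np.hstack([cv2.imread('pics/w_strip.png'),cv2.imread('pics/w_jig.png')]),(800,300)))"
```

```text
[[317.0, 0.0, 280.3], [0.0, 317.0, 210.9], [0.0, 0.0, 1.0]] [ 0.0747 -0.0003 -0.1445] [[0.0, -0.957, -0.292], [1.0, -0.0, 0.001], [-0.001, -0.292, 0.957]]
tcp [0.502 0.32  0.25 ]
1.6917 [ 0.44  0.14  1.59  0.    1.42 -0.  ]
tcp [ 0.531 -0.063  0.25 ]
3.3667 [-0.26 -0.01  1.74  0.    1.41  1.12]
```

View pics/w_jig.png

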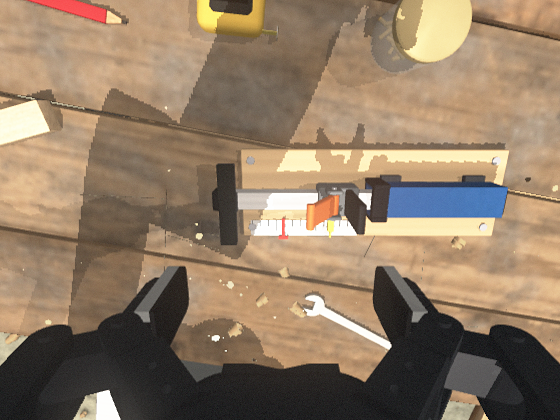

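View pics/w_strip.png

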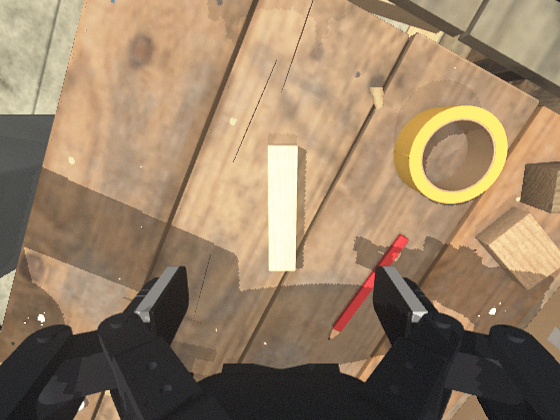

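In the wrist views the crest is at (227,204), the red mark at (284,228), the pointer at (330,228), the orange lever at (322,211) and the plate at (356,212). The strip is at (283,208) and nothing is close to it.

Run:
```python
from m import *
s=load('w_strip'); z=cloud(s)[...,2]
blob(s,region(240,130,320,290)&(z>.014)&(z<.032),.022,'strip')
s=load('w_jig'); c=cloud(s); z=c[...,2]; hsv=cv2.cvtColor(s['p'],cv2.COLOR_RGB2HSV); H,S,V=[hsv[...,i].astype(int) for i in range(3)]
w=blob(s,region(205,155,250,255)&(z>.055)&(z<.078),.066,'crest')
a=blob(s,region(370,170,515,230)&(H>95)&(H<125)&(S>120)&(z>.043)&(z<.057),.05,'sleeve')
b=blob(s,region(230,140,520,245)&(z>.006)&(z<.019),.012,'board')
m=blob(s,region(270,215,300,245)&((H<6)|(H>172))&(S>130),.0165,'mark')
p=blob(s,region(322,218,340,242)&(H>22)&(H<34)&(S>150),.0165,'pointer')
# jig frame from board rectangle
for yaw in (10.2,10.6,11.0):
    t=np.radians(yaw); X=np.array([np.cos(t),np.sin(t)]); Y=np.array([-X[1],X[0]])
    print(yaw,'x,y of crest',w.mean(0)@X,(w@Y).min(),(w@Y).max(),'mark',m.mean(0)@X,m.mean(0)@Y,'ptr',p.mean(0)@X,p.mean(0)@Y,'sleeve x',a.mean(0)@X,'board y',(b@Y).min(),(b@Y).max(),'x',(b@X).min(),(b@X).max())
```

```text
strip n 3564 px [282.1 205.5] mean [0.5176 0.2912] rect c [519.5 287.2] size [ 35.  159.7] ang 25.01
crest n 1477 px [227. 203.] mean [ 0.5028 -0.0088] rect c [501.2  -9.3] size [90.5 19.8] ang 10.68
sleeve n 3482 px [447.  201.3] mean [ 0.5464 -0.2497] rect c [ 547.  -248.9] size [ 36.  130.3] ang 10.71
board n 8945 px [365.1 165.7] mean [ 0.5643 -0.1596] rect c [ 563.  -169.9] size [ 48.6 319.9] ang 10.71
mark n 71 px [282.9 230.7] mean [ 0.4653 -0.0775] rect c [468.9 -77. ] size [26.9 10.2] ang 10.72
pointer n 1 px [327. 229.] mean [ 0.478 -0.132] rect c [ 478. -132.] size [0. 0.] ang 0.0
10.2 x,y of crest 0.4933100397209044 -0.1076973618886986 -0.08770602588418 mark 0.44423487161002234 -0.15868806558295762 ptr 0.44711444123554267 -0.21457622136616294 sleeve x 0.4935612251677652 board y -0.42691524966886985 -0.10698019109060208 x 0.49829159805773615 0.5485403209562346
10.6 x,y of crest 0.4926158289777641 -0.1112052245572489 -0.09140035416207141 mark 0.4431162032275476 -0.16178551773887823 ptr 0.44560553291689176 -0.21769241459225214 sleeve x 0.49115817259311584 board y -0.43050611253364895 -0.1105950981430273 x 0.4975277758171334 0.5464056829299754
11.0 x,y of crest 0.49189760883409667 -0.11470766724004144 -0.09466231928601702 mark 0.4419759379864712 -0.16487508469690954 ptr 0.4440749064132221 -0.22079799779717235 sleeve x 0.4887311816620549 board y -0.43417981971991026 -0.11420461494639542 x 0.4959759380206152 0.5453703124803753
```

```bash
cat >> m.py <<'E'
YAW=np.radians(10.70); JX=np.array([np.cos(YAW),np.sin(YAW)]); JY=np.array([-JX[1],JX[0]])
C0=np.array([.5012,-.0095]); O=C0-.160*JY
def P(x,y,z): return [*(O+x*JX+y*JY),z]
ORI=[np.pi,0,YAW]
E
python3 - <<'E'
from m import *
s=load('w_strip'); p=s['p'].astype(int)
m=region(240,130,320,290)&(p.min(-1)>150); m=cv2.morphologyEx(m.astype(np.uint8),cv2.MORPH_OPEN,np.ones((5,5)))
blob(s,m,.022,'strip top')
w=np.array([.5195,.2850])
o=[np.pi,0,np.radians(115.0)]
movep([*w,.12],o); print(move_l([*w,.004],.12,max_force=15))
gripper_to(.02,40); hold(.1); ob=observe(); print(ob['opening'],ob['grasp_force'],ob['eef_pos'],ob['ft_force'],ob['time_s'])
move_l([*w,.22],.2); ob=observe(); print(ob['opening'],ob['grasp_force'],ob['time_s'])
snap('wrist','held')
movep(P(0,.160,.20),ORI); hold(.2); snap('wrist','held2'); snap('top','top2'); print(observe()['time_s'])
E
```

```text
strip top n 3929 px [279.4 203.4] mean [0.5135 0.2922] rect c [505.1 279. ] size [ 67.3 160. ] ang 25.12
False
0.033916485976276195 41.943199038505554 [0.51996101 0.28520433 0.00457566] [-0.35350992 -0.40270398  3.90740449] 6.5
0.03429462675391054 41.41979992389679 7.7333
9.25
```

View pics/held2.png

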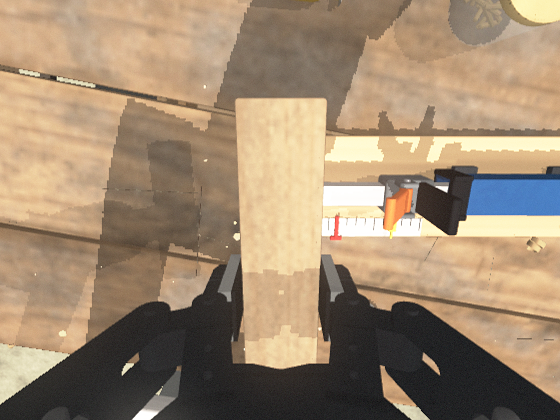

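The strip is held straight between the pads, and its far end is at row 98, columns 237–326. I'll use that edge to check how well it is centred, then place it.

Run:
```python
from m import *
s=load('held2'); ob=observe(); t=ob['eef_pos']; print(t,ob['tcp_rot'])
gray=cv2.cvtColor(s['p'],cv2.COLOR_RGB2GRAY).astype(int)
d=s['d']; col=d[80:120,260:300]; row=80+np.argmax(np.median(col,1)<.3); print('row',row,d[row+5,280])
for v in (row,row+1):
  e=[ray(s,u,v,t[2]-.0046+.022)[:2]-t[:2] for u in(237,281.5,326)]
  print([(float((x@JX).round(4)),float((x@JY).round(4))) for x in e])
```

```text
[ 0.5013522  -0.00882687  0.20000102] [-3.14154019e+00 -2.17752279e-05  1.88399055e-01]
row 97 0.11804473
[(0.0801, 0.0168), (0.0801, -0.0), (0.0801, -0.0168)]
[(0.0797, 0.0168), (0.0798, -0.0), (0.0798, -0.0168)]
```

Run:
```python
from m import *
move_l(P(0,.160,.085),.15); 
hit=move_l(P(0,.160,.0675),.03,max_force=4); ob=observe(); print(hit,ob['eef_pos'],ob['ft_force'],ob['time_s'])
gripper_to(.06); hold(.1)
move_l(P(0,.160,.22),.15); hold(.1)
movep(P(0,.04,.25),ORI); hold(.2); snap('wrist','placed'); snap('scene','placed_s'); print(observe()['time_s'])
s=load('placed'); c=cloud(s); z=c[...,2]
blob(s,(z>.078)&(z<.098)&region(0,60,240,330),.088,'strip top'); print(P(0,.16,0))
```

```text
True [ 0.50135845 -0.00950088  0.07048983] [-2.19403997  0.60538512  7.45444199] 10.675
13.25
strip top n 6134 px [161.4 183.4] mean [ 0.5082 -0.0096] rect c [502.3 -10.8] size [158.8  38.9] ang 10.65
[np.float64(0.5012), np.float64(-0.009500000000000008), 0]
```

View pics/placed.png

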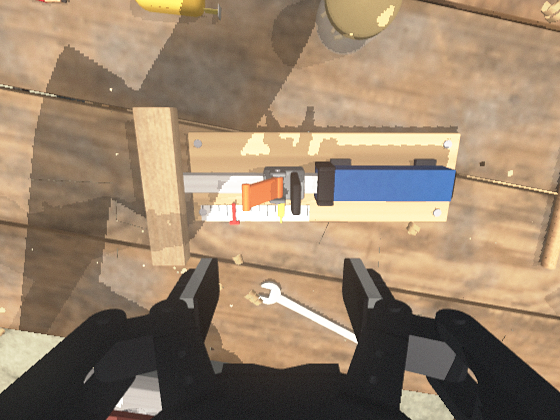

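The strip lies squarely on the crest: rect centre (502,-11) mm against (501,-9.5), angle 10.65°. The mark is at (235,212), the pointer at (282,212), and the lever is open. Next I'll measure the travel needed.

```bash
python3 - <<'E'
from m import *
def pt(f,rm,rp):
    s=load(f); hsv=cv2.cvtColor(s['p'],cv2.COLOR_RGB2HSV); H,S,V=[hsv[...,i].astype(int) for i in range(3)]
    for n,r,m in(('mark',rm,((H<6)|(H>172))&(S>110)),('ptr',rp,(H>20)&(H<36)&(S>110)&(V>120))):
        q=np.argwhere(region(*r)&m)
        L=np.array([ray(s,u,v,.0165)[:2]-O for v,u in q]); x,y=L@JX,L@JY
        k=abs(x+.043)<(.014 if n=='mark' else .006)
        print(f,n,len(q),k.sum(),'y all',y.mean().round(4),'y on rule',y[k].mean().round(4) if k.any() else None,'x',x.min().round(3),x.max().round(3))
pt('placed',(222,196,248,228),(272,198,292,226))
pt('w_jig',(270,212,300,245),(320,215,342,242))
pt('top0',(318,255,338,280),(340,250,356,272))
pt('held2',(326,208,348,245),(382,218,402,242))
E
python3 -c "
import cv2;p=cv2.imread('pics/placed.png')[160:240,180:320];cv2.imwrite('pics/c1.png',cv2.resize(p,None,fx=5,fy=5))"
```

```text
placed mark 89 83 y all 0.1 y on rule 0.0999 x -0.058 -0.031
placed ptr 28 16 y all 0.0415 y on rule 0.042 x -0.056 -0.032
w_jig mark 75 66 y all 0.0998 y on rule 0.0998 x -0.058 -0.031
w_jig ptr 68 48 y all 0.0409 y on rule 0.0408 x -0.056 -0.033
top0 mark 25 22 y all 0.0983 y on rule 0.0986 x -0.058 -0.03
top0 ptr 37 13 y all 0.0382 y on rule 0.0386 x -0.054 -0.018
held2 mark 119 108 y all 0.1001 y on rule 0.1 x -0.058 -0.031
held2 ptr 38 25 y all 0.0379 y on rule 0.0372 x -0.055 -0.038
```

View pics/c1.png

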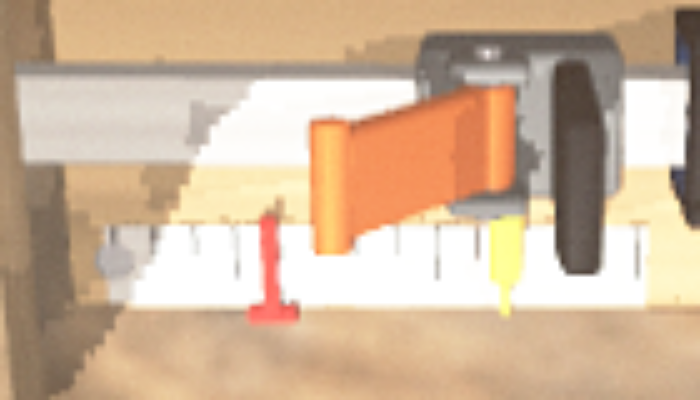

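The crop shows the mark line at about x=270 and the pointer tip at about x=505. Travel works out at about 59.8 mm. I'll lower the open gripper over the plate and lever and slide the leg out.

```bash
cat >> m.py <<'E'
LEG=.0598; Z=.075
def jy(p): return (np.asarray(p)[:2]-O)@JY
def leg_est():
    ob=observe(); return jy(ob['eef_pos'])-ob['opening']/2-.022
E
python3 - <<'E'
from m import *
gripper_to(.070,20); op=observe()['opening']
movep(P(0,.050,.16),ORI); print(move_l(P(0,.050,Z),.1,max_force=10))
ob=observe(); print(op,ob['opening'],ob['eef_pos'],jy(ob['eef_pos']),ob['ft_force'],ob['time_s'])
move_l(P(0,.022+op/2+.030,Z),.05); hold(.2); ob=observe(); print(leg_est(),ob['ft_force'])
move_l(P(0,.022+op/2+LEG,Z),.03); hold(.3); ob=observe(); print(leg_est(),ob['ft_force'],ob['time_s'])
for n in('top','scene','wrist'): snap(n,n+'3')
s=load('top3'); z=cloud(s)[...,2]; 
w=blob(s,region(240,190,310,300)&(z>.078)&(z<.098),.088,'strip'); print('leg from strip',(w.mean(0)-O)@JY-.160)
a=[cv2.resize(cv2.imread(f'pics/{n}.png')[v:v+120,u:u+160],(400,300)) for n,u,v in(('top3',240,190),('scene3',240,220))]
import numpy as np
cv2.imwrite('pics/c3.png',np.vstack([np.hstack(a),np.hstack([cv2.resize(cv2.imread('pics/wrist3.png'),(400,300)),a[0]*0])]))
E
```

```text
False
0.06982420961751874 0.07016574332124693 [ 0.52230315 -0.11783     0.0758017 ] 0.04963540559732594 [0.3558534  0.09914514 0.05193737] 14.9667
0.02984104274826089 [ 2.06905435 -3.33977923  0.5711773 ]
0.0595102570138376 [ 2.6081038  -3.58510204  1.13197784] 17.5
strip n 884 px [281.3 255.9] mean [0.4903 0.0465] rect c [490.8  46.6] size [159.4  35.1] ang 10.89
leg from strip 0.05704146861010698
```

View pics/c3.png

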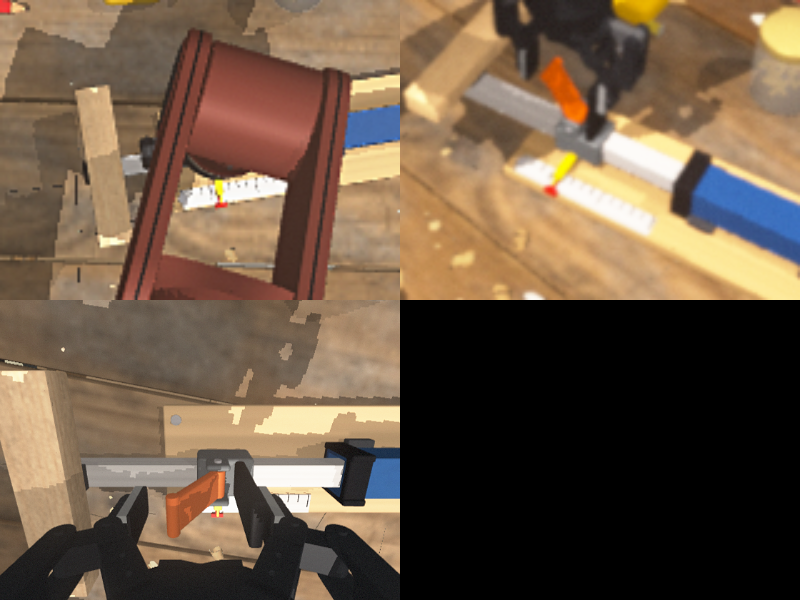

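All three views show the pointer at or next to the red mark, with the lever still open and the strip on the crest. Now I'll measure the remaining error.

```bash
cat >> m.py <<'E'
def ptrmark(f,far=.012):
    s=load(f); hsv=cv2.cvtColor(s['p'],cv2.COLOR_RGB2HSV); H,S,V=[hsv[...,i].astype(int) for i in range(3)]
    vv,uu=np.mgrid[:420,:560]; r=s['T'][:3,:3]@np.linalg.solve(s['K'],np.stack([uu.ravel(),vv.ravel(),np.ones(uu.size)])); o=s['T'][:3,3]
    w=(o[:,None]+r*(.0165-o[2])/r[2])[:2].T-O; x=(w@JX).reshape(420,560); y=(w@JY).reshape(420,560)
    R=(abs(y-.0998)<far)&(x<-.030)&(x>-.062)
    for n,m in(('mark',((H<7)|(H>172))&(S>110)),('ptr',(H>20)&(H<36)&(S>110)&(V>120))):
        k=R&m; print(f,n,k.sum(),'y',y[k].mean().round(4) if k.any() else None,'range',(y[k].min().round(4),y[k].max().round(4)) if k.any() else None)
E
python3 - <<'E'
from m import *
for f in('top3','scene3','wrist3'): ptrmark(f)
for f in('scene0',): ptrmark(f)
ims=[cv2.resize(cv2.imread('pics/'+f)[v:v+30,u:u+40],(400,300),interpolation=cv2.INTER_CUBIC) for f,u,v in(('top3.png',308,255),('scene3.png',285,280),('wrist3.png',285,285))]
cv2.imwrite('pics/c4.png',np.vstack([np.hstack(ims[:2]),np.hstack([ims[2],ims[0]*0])]))
E
```

```text
top3 mark 11 y 0.0991 range (np.float64(0.0929), np.float64(0.1044))
top3 ptr 20 y 0.0975 range (np.float64(0.094), np.float64(0.1011))
scene3 mark 13 y 0.0986 range (np.float64(0.0932), np.float64(0.1035))
scene3 ptr 29 y 0.1012 range (np.float64(0.0908), np.float64(0.1084))
wrist3 mark 94 y 0.1001 range (np.float64(0.0936), np.float64(0.1061))
wrist3 ptr 93 y 0.0992 range (np.float64(0.0953), np.float64(0.1033))
scene0 mark 28 y 0.0993 range (np.float64(0.0932), np.float64(0.1049))
scene0 ptr 0 y None range None
```

View pics/c4.png

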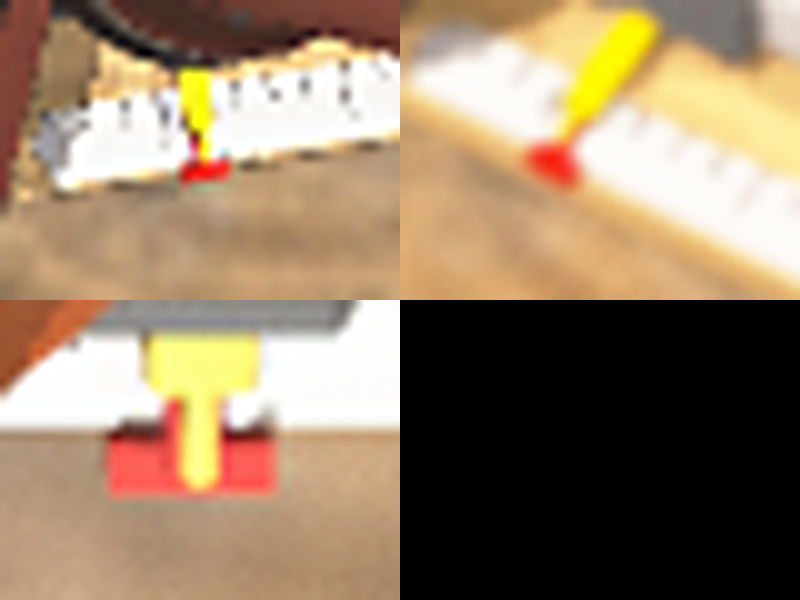

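The wrist close-up puts the pointer about 0.5 mm short of the centre of the mark's foot. I'll squeeze in 2 mm steps, shifting the arm back each time so the plate stays where it is.

Run:
```python
from m import *
T=.0603; op=.070; log=[]
def fix():
    o=observe()['opening']; move_l(P(0,.022+o/2+T,Z),.03)
fix()
while op>.024:
    op-=.002; gripper_to(op,25); a=leg_est(); fix()
    ob=observe(); log.append((round(op,3),round(ob['opening'],4),round(a,4),round(leg_est(),4),round(ob['time_s'],1),round(ob['grasp_force'],1)))
    if ob['opening']>op+.002 or ob['time_s']>45: break
for l in log[::4]+log[-2:]: print(l)
gripper_to(.015,40); fix(); hold(.3); ob=observe(); print(ob['opening'],ob['grasp_force'],ob['ft_force'],ob['eef_pos'],leg_est(),ob['time_s'])
for n in('top','scene','wrist'): snap(n,n+'5'); ptrmark(n+'5')
W=cv2.imread('pics/wrist5.png')
cv2.imwrite('pics/c5.png',np.vstack([np.hstack([cv2.resize(W,(400,300)),cv2.resize(cv2.imread('pics/scene5.png')[200:320,220:380],(400,300))]),np.hstack([cv2.resize(W[270:330,260:340],(400,300)),cv2.resize(cv2.imread('pics/top5.png')[190:310,240:400],(400,300))])]))
```

```text
(0.068, 0.0678, np.float64(0.061), np.float64(0.0601), 18.4, 2.6)
(0.06, 0.0601, np.float64(0.0613), np.float64(0.0601), 20.2, 2.5)
(0.052, 0.0521, np.float64(0.0609), np.float64(0.06), 22.1, 5.8)
(0.044, 0.0441, np.float64(0.061), np.float64(0.0598), 24.0, 4.7)
(0.036, 0.0359, np.float64(0.0607), np.float64(0.0602), 25.8, 4.2)
(0.028, 0.0276, np.float64(0.061), np.float64(0.06), 27.7, 3.9)
(0.026, 0.0261, np.float64(0.0608), np.float64(0.0598), 28.2, 3.8)
(0.024, 0.0253, np.float64(0.0603), np.float64(0.0602), 28.6, 25.0)
0.025089915226081016 40.34248877393111 [ 1.1749436 -4.7950118  6.825622 ] [ 0.51398706 -0.07361935  0.07562944] 0.06007641981168093 29.4
top5 mark 10 y 0.099 range (np.float64(0.0929), np.float64(0.1044))
top5 ptr 21 y 0.0977 range (np.float64(0.094), np.float64(0.1016))
scene5 mark 15 y 0.0988 range (np.float64(0.0932), np.float64(0.1035))
scene5 ptr 30 y 0.1014 range (np.float64(0.0908), np.float64(0.1084))
wrist5 mark 70 y 0.0975 range (np.float64(0.0937), np.float64(0.1025))
wrist5 ptr 70 y 0.0996 range (np.float64(0.0966), np.float64(0.1024))
```

View pics/c5.png

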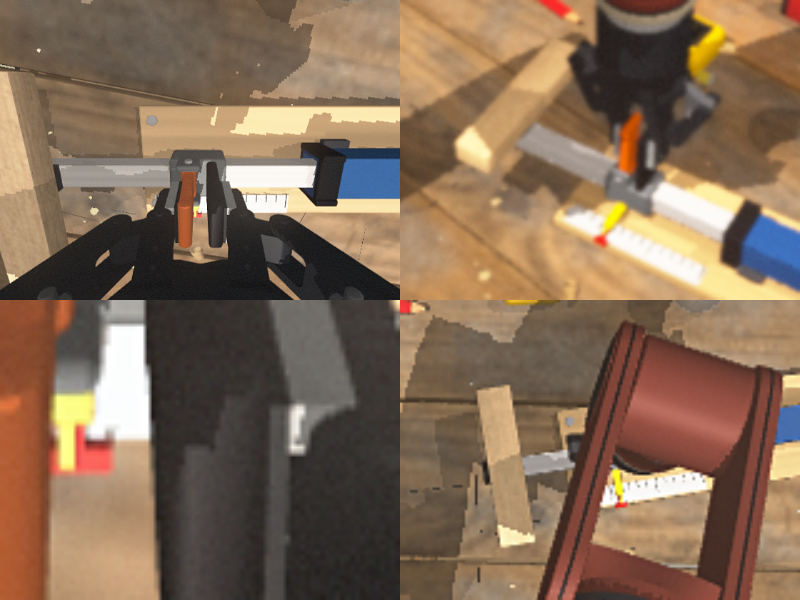

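The lever stands upright against the plate, with the pads stopped at 25 mm and gripping at 40 N. The pointer is on the mark to within about 0.4 mm and the strip still lies square on the crest, so I'm handing the job in.

```bash
python3 -c "
from plant import *
print(job_done(), observe()['time_s'])"
```

```text
the job is handed in; nothing more can be done
the job is handed in; nothing more can be done
```

I handed the job in at about 30 s: the strip lies square on the crest, the pointer measures within about 0.4 mm of the red mark, and the lever is squeezed closed and held at 40 N; I never moved near the tape measure, jar or pencil, and no verdict came back.

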